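# Tip the blue-banded carton down into a labelling space

## Robot

A 6-joint arm with a two-finger parallel gripper is mounted at the origin on a cart in front of the work surface, level with it; the furniture and walls round the work are solid. World frame = base frame: x ahead of the robot, y to its left, z up, the work surface at z = 0. Lengths are in m, angles in rad, forces in N, time in s.
With the tool pointing down it reaches from about 0.4 to 0.925 m from the base axis. Payload 12.5 kg.
Tool frame: the origin (TCP) lies midway between the tips of the shut fingers; the grasp point (between the pads) lies 19 mm behind it; z points along the fingers, y is the line along which they close (so a half turn about z gives the same grasp; the last joint's range is limited). The gripper opens to 95 mm and grips with 3 to 60 N. Pads are 20 mm wide; open, the fingers measure 119 mm over their backs; the gripper's body (75 mm by 180 mm) begins 59 mm behind the grasp point.
Start: joints at [1.128, 0.491, 1.559, -0, 1.092, -0.106], TCP at [0.207, 0.59, 0.215] pointing down, gripper open.
Joint ranges: [-3.1, 3.1], [-0.84, 2.19], [0.05, 2.79], [-1.13, 4.28], [0.06, 2.93], [-2.69, 2.69]. Speed limits (rad/s): [2.22, 2.22, 2.79, 3.14, 3.14, 3.14].

## Interface

Orientations are given as [roll, pitch, yaw] about the fixed x, y, z axes, in that order (R = Rz(yaw) Ry(pitch) Rx(roll)).
In Python, from workcell import r gives the robot as it stands.
- The arm moves only by the tool apply_moves, never from a script. Its argument "targets" is a list of rows, each a list of 7 numbers: the shift along the tool's x, y, z in cm, then the turn, a rotation vector about the tool's x, y, z in rad, then the closure, from 0 (fully open) to 1 (shut). A call has 1 to 10 rows; each row is the pose to reach, as a shift and turn from the pose commanded when the call began, along the tool's axes at that moment; what a row does not reach only later rows make up. A row lasts 1/8 s, in which the tool goes at most 62.5 mm and 10.7 degrees, less where a joint would pass 70% of its speed; a pose out of reach is approached as far as the arm can. A call with a gripper value outside its range is refused whole. The fingers move at their own pace and stop on an object; "force" is the grip in N (left out, the last holds). Time passes only in rows, so rows that repeat a pose let the fingers close. It gives the time, the measured TCP pose, the force, the opening and the grip force at its end, in the units of the state.
- r.sense(): the state, without advancing time (a new reading comes with each control period).
- r.grab_frame(name): name is "scene" or "top"; returns the picture (480x640x3 uint8, red, green, blue); there is no depth.
- r.calibration(name): a dict with "intrinsics" (3x3 intrinsics, pixels), "k1" (the pictures are not rectified: a ray, as slopes to the right and down, at radius r is drawn at 1 + k1 r^2 times it, then the intrinsics apply), "R" (3x3) and "t" (3): a world point X has camera coordinates R X + t. Camera axes: x right, y down, z forward; pixel columns grow to the right and rows downward; lengths in m; the calibration is good to about 2 mm. A picture is of the moment at which its call begins. calibration takes no time and is no camera call.
- r.close_job(): hands the job in; it is judged then, once.
Trained networks look in the newest picture that a camera, given by its name, has taken for a name from the list of things; names that differ only in an ending like _2 or _b are one class to them, and where a whole thing is asked for, a point or a joint stands for the part that bears it (a point fixed in the world has none). Each returns a list of dicts, best first, with "confidence" (0 to 1); they miss things now and then, are a little off and sometimes report something else, mostly with a low value. They report only what shows in the picture. A call takes as long as a camera call.
- r.trace(name, camera): "pixels" (480x640 bool, what is visible of it) and "location" ([column, row] in pixels, amid what is visible of it).
The state is a dict: "t": time; "joint_positions": joint angles; "joint_vel": joint speeds; "joint_torque": joint torques, N m; "ee_pos": TCP position; "orientation": TCP orientation; "ft_force": force on the tool from outside, world axes, zero at the start; "ft_torque": the same for the moment, N m; "opening": opening from 0.0 (shut) to 1.0 (fully open); "gripper_force": force on a finger pad.
Only numpy, scipy, OpenCV 4.12 (cv2) and the standard library are available. Lean on these libraries where they do the work, as an engineer would, in place of code of your own. Each camera call takes 0.05 s, during which the arm holds its last target. There are 200 camera calls.

## Task

Lay the blue-banded medicine carton down for labelling: push it along upright if it stands too far back, then tip it over with a push near its top so that it lands on its broad face wholly inside one of the two yellow outlined spaces on the mat; it must come down inside, not be shoved in after it has fallen. Use only touches and pushes of the fingers: do not pinch or lift it. Leave the orange-banded carton standing where it is, leave everything else alone, and finish clear of everything.

Things in the scene. Friction and masses are not known exactly. Their poses are not given: they have to be found in the camera images.
- blue_carton: white medicine carton with a blue band and blue top end, to be laid down: closed rigid box 40 mm thick (own x), 56 mm wide (own y), 76 mm tall (own z), 40 to 85 g. Origin: centre of its underside. It starts upright on the mat, its foot 10 to 45 mm short of one outlined space, a broad face (own -x) toward the robot, within 0.1 rad of square to the mat
- blue_carton_centre (a point): middle of the blue-banded carton, 38 mm above its underside. A push low on the carton slides it upright (it stops with the finger); a push near its top tips it over its lower far edge, which stays about in place. Friction on the mat is about 0.6
- blue_foot_l (a point): corner point of the blue-banded carton: its underside, at its own +y narrow side, mid-thickness (own coordinates 0, 28, 0 mm)
- blue_foot_r (a point): the same at the -y narrow side (0, -28, 0 mm)
- blue_head_l (a point): the same at the top end, +y narrow side (0, 28, 76 mm)
- blue_head_r (a point): the same at the top end, -y narrow side (0, -28, 76 mm)
- orange_carton: white medicine carton of the same size with an orange band and orange top end; it stands upright before the other space, about 88 mm to the side and up to 35 mm nearer or farther, and is to be left standing. Origin: centre of its underside
- orange_carton_centre (a point): middle of the orange-banded carton, 38 mm above its underside
- label_mat: black rubber labelling mat, 210 mm along its own x (which points away from the robot, turned by up to 0.2 rad), 184 mm along its own y, 2 mm thick, fixed to the table. Origin: centre of its underside. Its far part carries two yellow outlined spaces side by side; the lines are flat
- space_left (a point): centre of the left (+y) yellow outlined space, on the mat's top, axes as the mat's. Each space measures 106 mm along the mat's x and 80 mm along its y over the outside of the 3 mm lines. It lies at 47, 44, 2 mm in the mat's frame
- space_right (a point): centre of the right (-y) yellow outlined space, the same size, at 47, -44, 2 mm in the mat's frame
- lot_stamp: wooden rubber stamp with a dark turned handle, 20 x 32 x 54 mm high; standing by, to be left alone. Origin: centre of its underside
- vial_4: gold-coloured screw-cap vial, 22 mm across, 29 mm high; standing by, to be left alone. Origin: centre of its underside
- jar_1: small white-lidded jar, 48 mm across, 40 mm high; standing by, to be left alone. Origin: centre of its underside
- tape_roll: roll of tan tape lying flat, 96 mm across, 48 mm high; standing by, to be left alone. Origin: centre of its underside
- jar_2: brown jar with black lid, 63 mm across, 66 mm high; standing by, to be left alone. Origin: centre of its underside
- card_stack: stack of blank white cards, 77 x 65 x 17 mm; standing by, to be left alone. Origin: centre of its underside

How it is judged:
On the way, in this order (a step that is already met when the one before it is completed fails the run):
1. the blue-banded carton is tipped well off its foot (angle between blue_carton's own z axis and vertical above 0.3 rad), for 0.02 s.
2. it lies on a broad face inside an outlined space (angle between blue_carton's own z axis and vertical above 1.45 rad and (angle between blue_carton's own x axis and vertical below 0.1 rad or angle between blue_carton's own x axis and vertical above 3.04 rad) and ((x of blue_foot_l in the frame of space_left between -0.054 and 0.054 m and y of blue_foot_l in the frame of space_left between -0.041 and 0.041 m and x of blue_foot_r in the frame of space_left between -0.054 and 0.054 m and y of blue_foot_r in the frame of space_left between -0.041 and 0.041 m and x of blue_head_l in the frame of space_left between -0.054 and 0.054 m and y of blue_head_l in the frame of space_left between -0.041 and 0.041 m and x of blue_head_r in the frame of space_left between -0.054 and 0.054 m and y of blue_head_r in the frame of space_left between -0.041 and 0.041 m) or (x of blue_foot_l in the frame of space_right between -0.054 and 0.054 m and y of blue_foot_l in the frame of space_right between -0.041 and 0.041 m and x of blue_foot_r in the frame of space_right between -0.054 and 0.054 m and y of blue_foot_r in the frame of space_right between -0.041 and 0.041 m and x of blue_head_l in the frame of space_right between -0.054 and 0.054 m and y of blue_head_l in the frame of space_right between -0.041 and 0.041 m and x of blue_head_r in the frame of space_right between -0.054 and 0.054 m and y of blue_head_r in the frame of space_right between -0.041 and 0.041 m))), for 0.2 s.
At the end, for the whole second after the job is handed in: the blue-banded carton lies at rest flat on a broad face (within 0.1 rad), wholly within the outer edges of one yellow outline (1 mm allowed); the orange-banded carton still stands (tilt under 0.1 rad) within 10 mm of its start, and the other things are within 10 mm of theirs (all of step 2 and height (world z) of blue_carton_centre below 0.027 m and linear speed of blue_carton below 0.01 m/s and angle between orange_carton's own z axis and vertical below 0.1 rad and distance of orange_carton from where it was at the start of the episode below 0.01 m and not (distance of lot_stamp from where it was at the start of the episode above 0.01 m) and not (distance of vial_4 from where it was at the start of the episode above 0.01 m) and not (distance of jar_1 from where it was at the start of the episode above 0.01 m) and not (distance of tape_roll from where it was at the start of the episode above 0.01 m) and not (distance of jar_2 from where it was at the start of the episode above 0.01 m) and not (distance of card_stack from where it was at the start of the episode above 0.01 m)); the robot touches nothing.
It fails at once if the blue-banded carton lifted (its middle over 12 mm above what tipping needs) (height (world z) of blue_carton_centre above 0.057 m or (angle between blue_carton's own z axis and vertical below 0.12 rad and height (world z) of blue_carton_centre above 0.052 m) or (angle between blue_carton's own z axis and vertical above 1.4 rad and height (world z) of blue_carton_centre above 0.043 m)).
It fails at once if the blue-banded carton pinched: fingers on two opposite faces at once ((contact force between the fingers and blue_carton_c1 above 0.3 N and contact force between the fingers and blue_carton_c2 above 0.3 N) or (contact force between the fingers and blue_carton_c3 above 0.3 N and contact force between the fingers and blue_carton_c4 above 0.3 N)).
It fails at once if the blue-banded carton down outside the outlined spaces (angle between blue_carton's own z axis and vertical above 1.4 rad and not ((x of blue_foot_l in the frame of space_left between -0.054 and 0.054 m and y of blue_foot_l in the frame of space_left between -0.041 and 0.041 m and x of blue_foot_r in the frame of space_left between -0.054 and 0.054 m and y of blue_foot_r in the frame of space_left between -0.041 and 0.041 m and x of blue_head_l in the frame of space_left between -0.054 and 0.054 m and y of blue_head_l in the frame of space_left between -0.041 and 0.041 m and x of blue_head_r in the frame of space_left between -0.054 and 0.054 m and y of blue_head_r in the frame of space_left between -0.041 and 0.041 m) or (x of blue_foot_l in the frame of space_right between -0.054 and 0.054 m and y of blue_foot_l in the frame of space_right between -0.041 and 0.041 m and x of blue_foot_r in the frame of space_right between -0.054 and 0.054 m and y of blue_foot_r in the frame of space_right between -0.041 and 0.041 m and x of blue_head_l in the frame of space_right between -0.054 and 0.054 m and y of blue_head_l in the frame of space_right between -0.041 and 0.041 m and x of blue_head_r in the frame of space_right between -0.054 and 0.054 m and y of blue_head_r in the frame of space_right between -0.041 and 0.041 m))).
It fails at once if the orange-banded carton tipped or moved over 10 mm (angle between orange_carton's own z axis and vertical above 0.25 rad or distance of orange_carton from where it was at the start of the episode above 0.01 m).
It fails at once if another thing moved over 10 mm (distance of any of lot_stamp, vial_4, jar_1, tape_roll, jar_2, card_stack from where it was at the start of the episode above 0.01 m).
It also fails if it takes over 35 s, if anything falls off the work surface, if the arm or the gripper's body presses on something with over 40 N, if the wrist force passes 120 N, or if a joint passes its speed limit or range.

## Working session

There is one attempt and no reset: what is moved stays moved. The work goes in short steps, Python scripts to look and compute and a tool call to move; the robot and the scene stay as the last step left them, time stands still between calls to the robot, and variables do not carry over. Pictures are saved under pics/ and viewed, at most 11 in all, crops included, and the job is handed in when it is done.

Besides the shell and the picture viewer there is one more tool, called after "Call:" as name([rows], argument=value, ...), one row to a line, values as JSON. apply_moves: Moves the arm, as the interface text tells. Its arguments: {"type":"object","properties":{"targets":{"type":"array"},"force":{"type":"number"}},"required":["targets"]}

```bash
mkdir -p pics
python3 - <<'E'
from workcell import r
import cv2
for n in("scene","top"):
    f=r.grab_frame(n); cv2.imwrite(f"pics/{n}0.png",f[:,:,::-1])
    c=r.calibration(n); print(n,c)
s=r.sense(); print(s["t"],s["ee_pos"],s["orientation"],s["opening"])
E
```

```text
scene {'intrinsics': array([[540.9612821 ,   0.        , 320.34395365],
       [  0.        , 540.9612821 , 238.38111036],
       [  0.        ,   0.        ,   1.        ]]), 'k1': -0.04144208708735553, 'R': array([[-0.93296374,  0.35938526,  0.02051578],
       [ 0.20314057,  0.57269042, -0.79420374],
       [-0.29717431, -0.7367957 , -0.60730513]]), 't': array([ 0.49283134, -0.06318087,  1.41891568])}
top {'intrinsics': array([[471.84940011,   0.        , 319.6222692 ],
       [  0.        , 471.84940011, 244.28797427],
       [  0.        ,   0.        ,   1.        ]]), 'k1': -0.12012011516058006, 'R': array([[-2.28938670e-02, -9.99734764e-01, -2.50438237e-03],
       [-9.90793714e-01,  2.30233112e-02, -1.33408180e-01],
       [ 1.33430455e-01, -5.72902828e-04, -9.91058013e-01]]), 't': array([0.05053735, 0.5461197 , 0.89791205])}
0.1 [0.20641324 0.58973016 0.21416497] [-3.14071039e+00 -9.08736717e-05  2.80482895e+00] 0.9983993884532392
```

View pics/scene0.png

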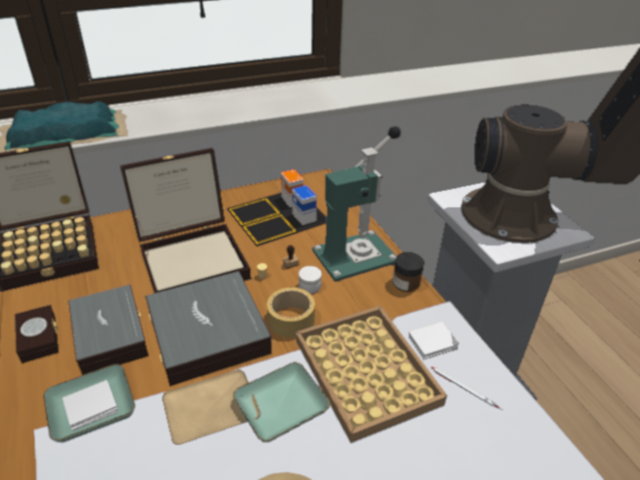

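View pics/top0.png

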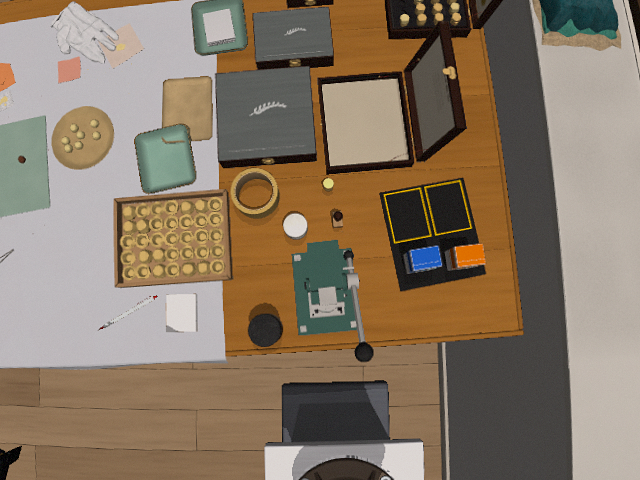

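The scene view shows the cartons at about (292–303, 190–205). In the top view blue is at (425,258), in front of the left space (407,215), and orange at (468,255). A press with its lever stands to the left at (350,290).

```bash
cat > h.py <<'E'
from workcell import r
import cv2, numpy as np
def ray(cam,px):
    c=r.calibration(cam);K=c["intrinsics"];q=(np.atleast_2d(px).astype(float)-K[:2,2])/[K[0,0],K[1,1]]
    u=q.copy()
    for _ in range(20): u=q/(1+c["k1"]*(u**2).sum(1,keepdims=True))
    d=np.c_[u,np.ones(len(u))]@c["R"]; return -c["R"].T@c["t"],d
def back(cam,px,z):
    o,d=ray(cam,px); return (o+d*((z-o[2])/d[:,2])[:,None])
def proj(cam,X):
    c=r.calibration(cam);p=np.atleast_2d(X)@c["R"].T+c["t"];u=p[:,:2]/p[:,2:]
    u=u*(1+c["k1"]*(u**2).sum(1,keepdims=True));return u*[c["intrinsics"][0,0],c["intrinsics"][1,1]]+c["intrinsics"][:2,2]
E
python3 - <<'E'
from h import *
f=cv2.imread("pics/top0.png");h=cv2.cvtColor(f,cv2.COLOR_BGR2HSV)
roi=np.zeros(h.shape[:2],np.uint8);roi[165:300,370:500]=255
def m(lo,hi): return cv2.inRange(h,lo,hi)&roi
def rect(mk,z,name,n=1):
    k,l,st,ce=cv2.connectedComponentsWithStats(mk)
    for i in np.argsort(-st[1:,4])[:n]+1:
        ys,xs=np.where(l==i);w=back("top",np.c_[xs,ys],z)[:,:2]
        b=cv2.minAreaRect((w*1000).astype(np.float32));print(name,st[i],np.round(b[0],1),np.round(b[1],1),round(b[2],1))
rect(m((20,100,100),(35,255,255)),.002,"yellow",3)
rect(m((100,120,60),(125,255,255)),.078,"blue",3)
rect(m((5,180,200),(15,255,255)),.078,"orange",2)
for n in("blue_carton","orange_carton","label_mat"):
  for cam in("top","scene"):
    for t in r.trace(n,cam)[:2]: print(n,cam,t["confidence"],t["location"],t["pixels"].sum())
cv2.imwrite("pics/crop.png",cv2.resize(f[165:300,370:500],None,fx=4.4,fy=4.4,interpolation=cv2.INTER_CUBIC))
E
```

```text
yellow [424 180  48  56 372] [ 624.4 -232.1] [107.6  82. ] 9.6
yellow [383 187  49  57 342] [ 609.5 -145.5] [107.   81.3] 9.6
blue [411 245  30  25 536] [ 512.1 -163.5] [39.4 53.9] 7.8
blue [410 271   2   1   2] [ 486.8 -132.2] [1.9 0. ] -91.5
blue [407 254   1   1   1] [ 519.2 -127.1] [0. 0.] 0.0
orange [456 244  29  22 484] [ 514.9 -248.9] [35.9 53. ] 5.6
blue_carton top 0.6 [425.1, 257.0] 774
blue_carton scene 0.66 [301.7, 204.4] 765
orange_carton top 0.79 [459.8, 257.0] 839
orange_carton scene 0.7 [289.7, 182.9] 445
orange_carton scene 0.22 [305.2, 206.4] 741
label_mat top 0.66 [430.8, 224.0] 6874
label_mat top 0.5 [423.7, 260.8] 790
label_mat scene 0.98 [268.6, 220.6] 2641
```

View pics/crop.png

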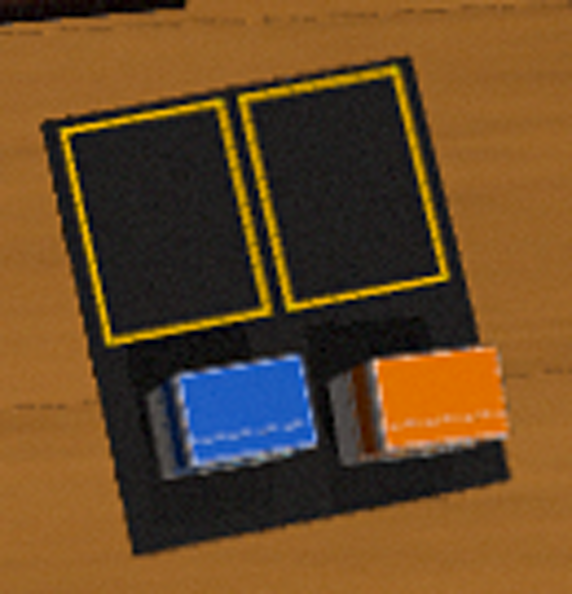

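The crop shows the blue carton's foot just short of the left outline, with orange beside it to the right and a narrow gap between them. Next I fit both carton poses by silhouette.

```bash
cat > fit.py <<'E'
from h import *
from scipy.optimize import minimize
S=4
def cornersbox(p,z0=.002,H=.076):
    x,y,a=p; c,s=np.cos(a),np.sin(a)
    return np.array([[x+c*i*.02-s*j*.028,y+s*i*.02+c*j*.028,z0+k*H] for i in(-1,1) for j in(-1,1) for k in(0,1)])
def mask(f,box):
    x0,y0,x1,y1=box
    g=cv2.resize(f[y0:y1,x0:x1].max(2),None,fx=S,fy=S,interpolation=cv2.INTER_CUBIC)
    m=(g>75).astype(np.uint8)
    return m
def fit(m,cam,box,p0):
    def cost(p):
        q=((proj(cam,cornersbox(p))-[box[0],box[1]]+.5)*S-.5)
        im=np.zeros(m.shape,np.uint8)
        cv2.fillConvexPoly(im,cv2.convexHull(np.round(q*16).astype(np.int32)),1,shift=4)
        return (im!=m).sum()/S/S
    best=None
    for a in (p0[2]-.06,p0[2],p0[2]+.06):
        p=np.array([p0[0],p0[1],a])
        o=minimize(cost,p,method="Nelder-Mead",options=dict(initial_simplex=[p,p+[.006,0,0],p+[0,.006,0],p+[0,0,.06]],xatol=1e-5,fatol=.05))
        if best is None or o.fun<best.fun: best=o
    return best.x,best.fun
E
python3 - <<'E'
from fit import *
f=cv2.imread("pics/top0.png")
yaw=.169;M=np.array([[np.cos(yaw),-np.sin(yaw)],[np.sin(yaw),np.cos(yaw)]]);sl=np.array([.6095,-.1455])
# fit blue only over mat region; select the component containing the carton
for n,box,p0 in(("blue",(400,235,446,283),(.505,-.16,.12)),("orange",(444,235,490,280),(.51,-.245,.1))):
    m=mask(f,box)
    hh=cv2.cvtColor(f[box[1]:box[3],box[0]:box[2]],cv2.COLOR_BGR2HSV)
    k,l,st,_=cv2.connectedComponentsWithStats(m); print(st[1:].tolist())
    i=1+np.argmax(st[1:,4]); m=(l==i).astype(np.uint8)
    cv2.imwrite(f"pics/m_{n}.png",m*255)
    p,c=fit(m,"top",box,p0); print(n,p,c,m.sum()/16,"in space_left frame",(p[:2]-sl)@M,"rel yaw",p[2]-yaw)
E
```

```text
[[0, 0, 128, 31, 1258], [139, 0, 16, 5, 59], [16, 41, 154, 114, 11444], [181, 69, 3, 15, 32], [179, 189, 5, 3, 14]]
blue [ 0.51192237 -0.16423048  0.14891813] 128.8125 715.25 in space_left frame [-0.09933789 -0.0020514 ] rel yaw -0.020081870040381505
[[5, 0, 179, 180, 17770], [26, 58, 3, 2, 5], [20, 86, 9, 23, 117], [29, 108, 1, 3, 3], [42, 108, 1, 2, 2]]
orange [ 0.51745725 -0.26899312  0.11767398] 343.0625 1110.625 in space_left frame [-0.11150259 -0.10625248] rel yaw -0.05132602429439065
```

```bash
cat > ov.py <<'E'
from fit import *
E8=[(0,1),(2,3),(4,5),(6,7),(0,2),(1,3),(4,6),(5,7),(0,4),(1,5),(2,6),(3,7)]
def overlay(f,cam,box,ps,s):
    g=cv2.resize(f[box[1]:box[3],box[0]:box[2]],None,fx=s,fy=s,interpolation=cv2.INTER_CUBIC)
    for p,col in ps:
        q=((proj(cam,cornersbox(p))-[box[0],box[1]]+.5)*s-.5)
        for a,b in E8: cv2.line(g,*[tuple(int(v) for v in q[i]) for i in(a,b)],col,1,cv2.LINE_AA)
    return g
E
python3 - <<'E'
from ov import *
p=[(.5119,-.1642,.149)];P=[(p[0],(0,255,0))]
a=overlay(cv2.imread("pics/top0.png"),"top",(395,230,495,285),P,8)
b=overlay(cv2.imread("pics/scene0.png"),"scene",(265,165,335,230),P,8)
b=cv2.resize(b[:,:],(170,158)) if 0 else b
cv2.imwrite("pics/ov1.png",a);cv2.imwrite("pics/ov2.png",b)
E
```

```text
(no output)
```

View pics/ov1.png

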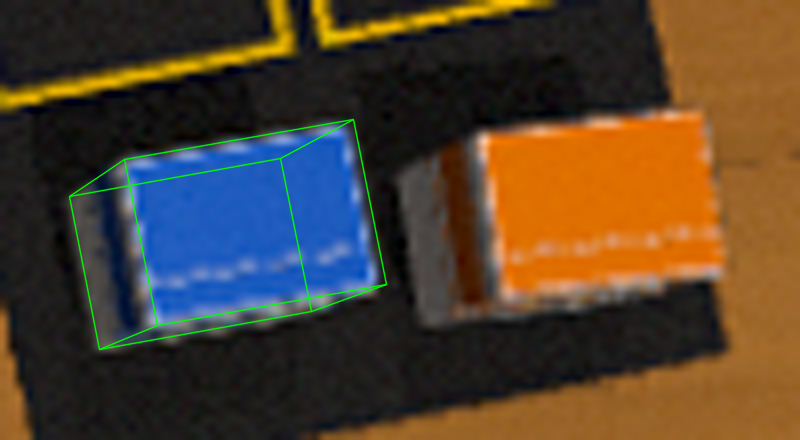

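View pics/ov2.png

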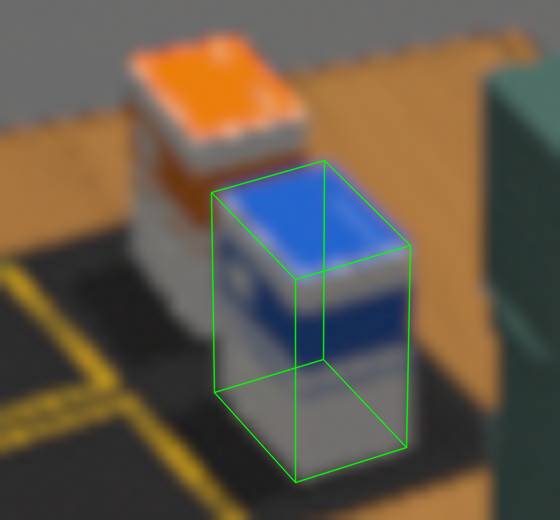

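The fit matches both views: it overlays the carton to about 1 mm, with the scene base corners at (296,482), (214,392) and (406,447) in the crop. Now I find the press extents.

Run:
```python
from h import *
for n,a,b in(("ball",(394,132),(364,352)),("post top",(369,152),(350,255)),("head?",(357,180),(352,280))):
    o1,d1=ray("scene",a);o2,d2=ray("top",b);d1=d1[0];d2=d2[0]
    A=np.c_[d1,-d2];s=np.linalg.lstsq(A,o2-o1,rcond=None)[0];x,y=o1+d1*s[0],o2+d2*s[1];print(n,(x+y)/2,np.linalg.norm(x-y))
print(back("top",[(297,255),(293,332),(357,330),(340,242)],0.01).round(3))
f=cv2.imread("pics/top0.png");g=cv2.imread("pics/scene0.png")
A=cv2.resize(f[230:370,280:400],(480,560),interpolation=cv2.INTER_CUBIC);cv2.imwrite("pics/press.png",A)
B=cv2.resize(g[115:285,305:415],(320,495),interpolation=cv2.INTER_CUBIC);B=cv2.copyMakeBorder(B,0,65,0,0,cv2.BORDER_CONSTANT);cv2.imwrite("pics/press.png",np.hstack([A,B]))
```

```text
ball [ 0.35779506 -0.02111341  0.28365666] 0.0010020517873896653
post top [0.46836713 0.01201939 0.27981925] 0.0679857683086655
head? [ 0.45621562 -0.00790524  0.19307481] 0.02255493222598129
[[ 0.53   0.084  0.01 ]
 [ 0.375  0.095  0.01 ]
 [ 0.376 -0.033  0.01 ]
 [ 0.554 -0.004  0.01 ]]
```

View pics/press.png

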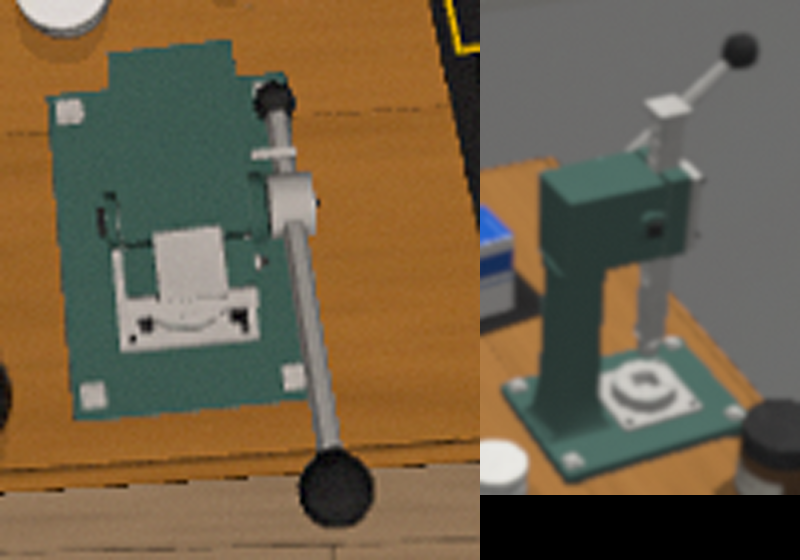

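Call:
apply_moves([
  [0,0,-6,0,0,0.18,0.75],
  [0,0,-12,0,0,0.36,0.75],
  [-5.5,-2.5,-14.5,0,0,0.54,0.75],
  [-11,-5,-14.5,0,0,0.72,0.75],
  [-16.5,-7.5,-14.5,0,0,0.9,0.75],
  [-22,-10,-14.5,0,0,1.08,0.75],
  [-27.5,-12.5,-14.5,0,0,1.26,0.75],
  [-33,-15,-14.5,0,0,1.44,0.75],
  [-38.5,-17.5,-14.5,0,0,1.62,0.75],
  [-44.5,-20.4,-14.5,0,0,1.8,0.75],
])

```text
t: 1.65
ee_pos: [0.5573, 0.2517, 0.3598]
orientation: [3.142, -0.0, 0.999]
ft_force: [0.4, 1.2, 0.3]
opening: 0.254
gripper_force: 0.0
```

Call:
apply_moves([
  [-4,3.5,0,0,0,0.17,0.75],
  [-8,7,0,0,0,0.34,0.75],
  [-12.5,11,0,0,0,0.5,0.75],
  [-17,15,0,0,0,0.66,0.75],
  [-21,16.8,0,0,0,0.836,0.75],
  [-26,16.4,0,0,0,0.836,0.75],
  [-31,15.9,0,0,0,0.836,0.75],
  [-36,15.5,0,0,0,0.836,0.75],
  [-40.6,15.1,0,0,0,0.836,0.75],
  [-40.6,15.1,0,0,0,0.836,0.75],
])

```text
t: 2.9
ee_pos: [0.4645, -0.1722, 0.3599]
orientation: [3.141, -0.0, 0.165]
ft_force: [-0.3, 0.0, 0.1]
opening: 0.246
gripper_force: 0.0
```

Call:
apply_moves([
  [0,0,6,0,0,0,0.75],
  [0,0,12,0,0,0,0.75],
  [0,0,18,0,0,0,0.75],
  [0,0,24,0,0,0,0.75],
  [0,0,28,0,0,0,0.75],
  [0,0,31,0,0,0,0.75],
  [0,0,33,0,0,0,0.75],
  [0,0,34,0,0,0,0.75],
  [0,0,34,0,0,0,0.75],
])

```text
t: 4.03
ee_pos: [0.4661, -0.1701, 0.0193]
orientation: [-3.141, 0.0, 0.169]
ft_force: [0.4, -0.9, 0.3]
opening: 0.248
gripper_force: 0.0
```

Run:
```python
from h import *
f=r.grab_frame("scene")[:,:,::-1];cv2.imwrite("pics/scene1.png",f)
cv2.imwrite("pics/scene1c.png",cv2.resize(f[100:260,220:400],None,fx=3.5,fy=3.5,interpolation=cv2.INTER_CUBIC))
```

```text
(no output)
```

View pics/scene1c.png

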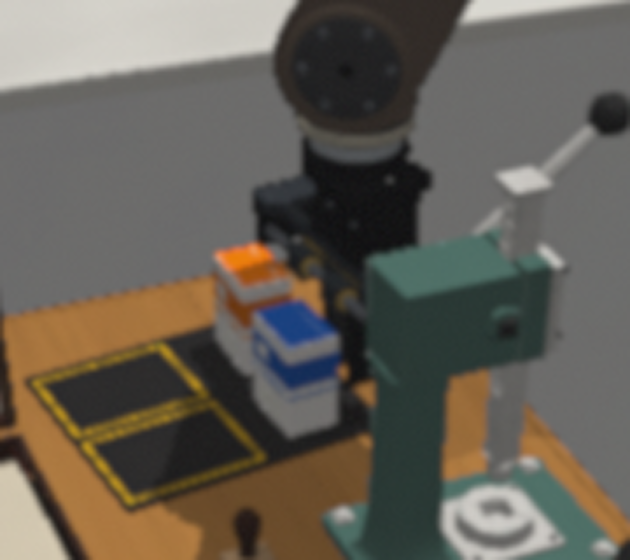

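The picture shows the fingers down behind the blue carton (crop 300,370), with both cartons still upright. Pushing low now.

Call:
apply_moves([
  [0.6,0,0,0,0,0,0.75],
  [1.1,0,0,0,0,0,0.75],
  [1.5,0,0,0,0,0,0.75],
  [1.9,0,0,0,0,0,0.75],
  [2.3,0,0,0,0,0,0.75],
  [2.7,0,0,0,0,0,0.75],
  [3.1,0,0,0,0,0,0.75],
  [3.5,0,0,0,0,0,0.75],
  [3.9,0,0,0,0,0,0.75],
  [4.2,0,0,0,0,0,0.75],
])

```text
t: 5.32
ee_pos: [0.5076, -0.1633, 0.0196]
orientation: [-3.142, -0.0, 0.169]
ft_force: [0.5, -0.5, 0.3]
opening: 0.249
gripper_force: 0.3
```

```bash
cat > look.py <<'E'
import sys
from ov import *
f=r.grab_frame("scene")[:,:,::-1].copy();n=sys.argv[1];cv2.imwrite(f"pics/s{n}.png",f)
sl=np.array([.6095,-.1455]);yaw=.169;M=np.array([[np.cos(yaw),-np.sin(yaw)],[np.sin(yaw),np.cos(yaw)]])
ps=[]
for a,col in((float(sys.argv[2]),(0,255,0)),):
    w=sl+M@[a,-.002]; ps.append(((*w,yaw),col))
o=overlay(f,"scene",(230,150,330,250),ps,6)
cv2.imwrite(f"pics/s{n}c.png",o)
s=r.sense();print(s["t"],s["ee_pos"],M.T@(s["ee_pos"][:2]-sl),s["ft_force"])
E
python3 look.py 2 -0.0745
```

```text
5.375 [ 0.50790952 -0.16330229  0.01962747] [-0.10313745 -0.00046149] [ 0.69328993 -0.47919648  0.01575156]
```

View pics/s2c.png

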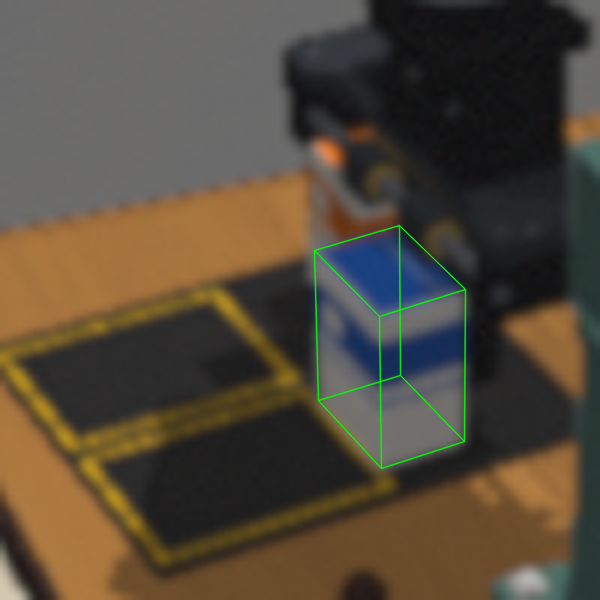

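The carton is upright and square, its far edge about 3 mm short of the outline, in line with the green model. Push another 18 mm, back off, and rise.

Call:
apply_moves([
  [0.4,0,0,0,0,0,0.75],
  [0.8,0,0,0,0,0,0.75],
  [1.2,0,0,0,0,0,0.75],
  [1.5,0,0,0,0,0,0.75],
  [1.8,0,0,0,0,0,0.75],
  [1.8,0,0,0,0,0,0.75],
  [1.0,0,0,0,0,0,0.75],
  [0.6,0,-2,0,0,0,0.75],
  [0.6,0,-4.5,0,0,0,0.75],
  [0.6,0,-4.5,0,0,0,0.75],
])

```text
t: 6.62
ee_pos: [0.5134, -0.1627, 0.0659]
orientation: [3.14, -0.002, 0.169]
ft_force: [0.0, -0.4, -0.3]
opening: 0.245
gripper_force: 0.0
```

```bash
python3 look.py 3 -0.058
```

```text
6.675 [ 0.513023   -0.16248725  0.06492561] [-0.09795973 -0.00051813] [-0.44602623 -0.41786215 -0.30095314]
```

View pics/s3c.png

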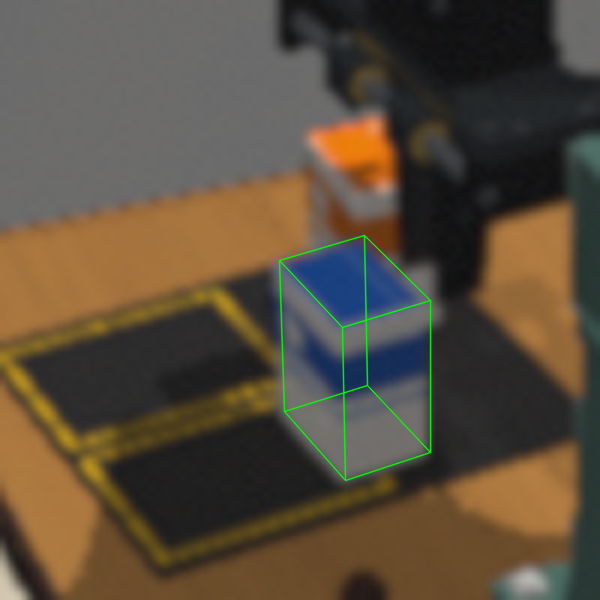

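Upright, square and about 15 mm over the near line; orange is unmoved. Now tipping with a high push.

Call:
apply_moves([
  [0.5,0,0,0,0,0,0.75],
  [0.9,0,0,0,0,0,0.75],
  [1.2,0,0,0,0,0,0.75],
  [1.5,0,0,0,0,0,0.75],
  [1.8,0,0,0,0,0,0.75],
  [2.1,0,0,0,0,0,0.75],
  [2.4,0,0,0,0,0,0.75],
])

```text
t: 7.55
ee_pos: [0.5371, -0.1583, 0.0646]
orientation: [-3.142, -0.0, 0.169]
ft_force: [-0.2, -0.1, 0.6]
opening: 0.251
gripper_force: 0.2
```

```bash
python3 look.py 4 -0.058
```

```text
7.6 [ 0.53742326 -0.15826882  0.06465283] [-0.07319757 -0.00046384] [ 1.60999426 -0.32629879 -0.32975573]
```

View pics/s4c.png

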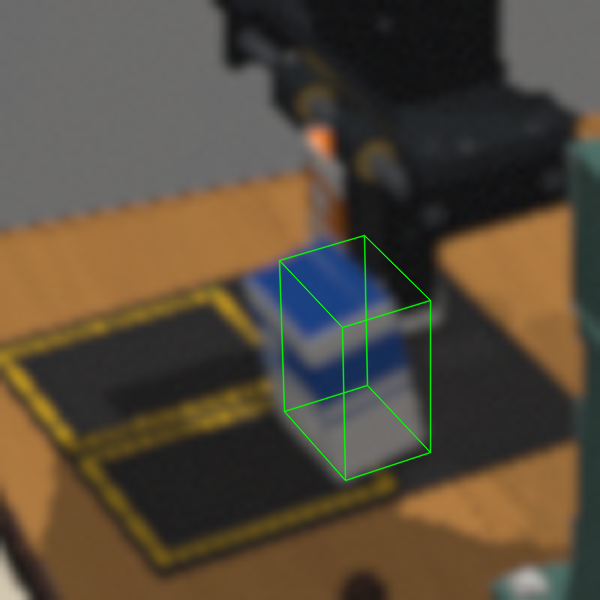

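The carton is tipping and its foot is staying put (far edge at crop 345,480). Continue.

Call:
apply_moves([
  [0.3,0,0,0,0,0,0.75],
  [0.6,0,0,0,0,0,0.75],
  [0.9,0,0,0,0,0,0.75],
  [1.2,0,0,0,0,0,0.75],
  [1.5,0,0,0,0,0,0.75],
  [1.8,0,0,0,0,0,0.75],
  [2.1,0,0,0,0,0,0.75],
  [2.1,0,0,0,0,0,0.75],
  [2.1,0,0,0,0,0,0.75],
])

```text
t: 8.72
ee_pos: [0.5575, -0.1548, 0.0646]
orientation: [-3.141, 0.0, 0.169]
ft_force: [0.9, -0.1, 0.2]
opening: 0.25
gripper_force: 0.0
```

```bash
python3 look.py 5 -0.058
```

```text
8.775 [ 0.55753156 -0.15478977  0.06460631] [-0.05279058 -0.0004165 ] [ 0.00776654  1.0984058  -0.41732658]
```

View pics/s5c.png

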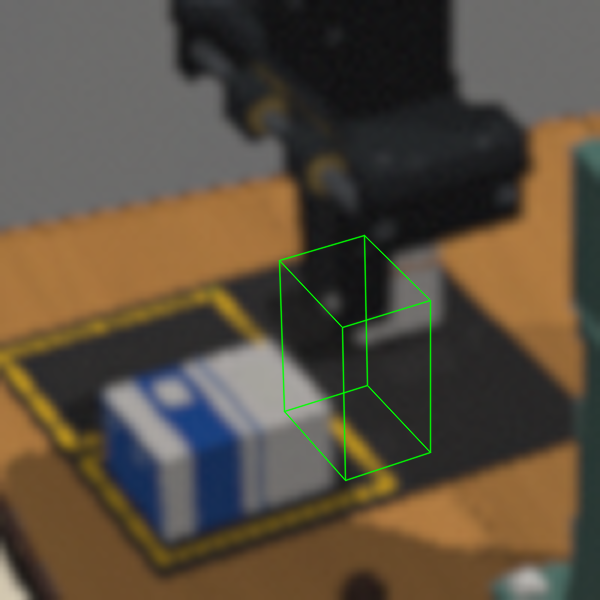

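The carton lies flat inside the left outline: its foot end is clear of the near line at (335,470) and its head end clear of the far line at (165,540). Retreating straight up.

Call:
apply_moves([
  [0,0,-3,0,0,0,0.75],
  [0,0,-8,0,0,0,0.75],
  [0,0,-14,0,0,0,0.75],
  [0,0,-20,0,0,0,0.75],
  [0,0,-25,0,0,0,0.75],
  [0,0,-25,0,0,0,0.75],
  [0,0,-25,0,0,0,0.75],
])

```text
t: 9.65
ee_pos: [0.5571, -0.1547, 0.3137]
orientation: [-3.141, 0.001, 0.169]
ft_force: [-0.4, 0.2, 0.7]
opening: 0.249
gripper_force: 0.0
```

Run:
```python
from h import *
s=r.sense();print(s["t"],s["ee_pos"],s["ft_force"])
r.grab_frame("scene")
for n in("blue_carton","orange_carton"): print(n,[(t["confidence"],t["location"]) for t in r.trace(n,"scene")[:1]])
print(r.close_job())
```

```text
9.65 [ 0.55711606 -0.15466665  0.31370547] [-0.43886639  0.24337767  0.69486489]
blue_carton [(0.78, [262.6, 221.7])]
orange_carton [(0.96, [290.4, 186.2])]
the job is handed in; nothing more can be done
None
```

The blue-banded carton was tipped over and landed flat on its broad face inside the left outlined space; the orange-banded carton still stands, the arm finished about 0.3 m up and clear, and the job is handed in (no verdict was returned).

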